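# Change the lower feed roller of the bamboo-stick mill

### The arm

A 6-joint arm with a two-finger parallel gripper is mounted at the origin on the work surface. World frame = base frame: x ahead of the robot, y to its left, z up, the work surface at z = 0. Lengths are in m, angles in rad, forces in N, time in s.
With the tool pointing down it reaches from about 0.35 to 0.875 m from the base axis. Payload 4.2 kg.
Tool frame: the origin (TCP) lies midway between the tips of the shut fingers; the grasp point (between the pads) lies 19 mm behind it (bot.hold_point_z is the distance from the TCP to the grasp point, in m); x points along the fingers, y is the direction in which the jaws open and shut, and the axes are right-handed (so a half turn about x gives the same grasp; the last joint's range is limited). The gripper opens to 87 mm and grips with 3 to 60 N. Pads are 19 mm wide; open, the fingers measure 117 mm over their backs; the gripper's body (75 mm by 190 mm) begins 51 mm behind the grasp point.
Start: joints at [1.427, 0.385, 0.008, 0, -1.194, -0.259], TCP at [0.245, 0.575, 0.223] pointing down, gripper open.
Joint ranges: [-3.14, 3.14], [-1.21, 2.06], [-1.07, 1.41], [-3.16, 2.05], [-2.99, -0.16], [-3.1, 3.1]. Speed limits (rad/s): [2.79, 2.79, 3.14, 3.14, 3.14, 3.14].

### API

Orientations are given as [roll, pitch, yaw] about the fixed x, y, z axes, in that order (R = Rz(yaw) Ry(pitch) Rx(roll)).
In Python, from workcell import bot gives the robot as it stands. Calls block until the motion is done:
- bot.movep(position, orientation): joint-space move of the TCP to a pose.
- bot.servo_line(position, rot=None, vel=0.15, stop_force=None): straight line of the TCP; rot=None keeps the orientation; vel is the mean speed in m/s. With stop_force (N) it stops when the force on the tool has changed by that much, and returns True; else False.
- bot.move_j(angles): joint-space move.
- bot.gripper_to(opening, grasp_force=None): opening from 0.0 (shut) to 1.0 (fully open); grasp_force is the grip in N (None keeps the last); returns when the fingers have stopped.
- bot.hold(seconds).
- bot.ik(position, orientation): joint angles nearest the present ones, or None.
- bot.grab_frame(name): name is "scene" or "top" or "wrist"; returns the picture (384x512x3 uint8, blue, green, red); there is no depth.
- bot.camera_model(name): a dict with "camera_matrix" (3x3 intrinsics, pixels), "rvec" (rotation vector, rad) and "tvec" (3), from world to camera coordinates, as OpenCV has them; the wrist camera has in their place "tool_from_camera" (4x4, takes a point from camera to tool coordinates, whose origin is the TCP and whose axes are the tool frame's). Camera axes: x right, y down, z forward; pixel columns grow to the right and rows downward; lengths in m; the calibration is good to about 2 mm. A picture is of the moment at which its call begins: read the wrist's pose just before it. camera_model takes no time and is no camera call.
A pose or a line that the arm cannot do raises bot.Unreachable and nothing moves.
- bot.job_done(): hands the job in, once; it reports no verdict.
Readings, each from a call of its own:
- bot.get_clock(): time.
- bot.get_joints(): joint angles.
- bot.get_joint_vel(): joint speeds.
- bot.get_joint_efforts(): joint torques, N m.
- bot.get_position(): TCP position.
- bot.get_eef_rot(): TCP orientation.
- bot.get_force(): force on the tool from outside, world axes, zero at the start.
- bot.get_wrist_torque(): the same for the moment, N m.
- bot.get_opening(): opening from 0.0 (shut) to 1.0 (fully open).
Only numpy, scipy, OpenCV 4.12 (cv2) and the standard library are available. Lean on these libraries where they do the work, as an engineer would, in place of code of your own. Each camera call takes 0.05 s, during which the arm holds its last target.

### The job

Change the lower feed roller of the roller stand: set the pressure bar down upright on the open part of the metal tray and lay the upper roller in the tray's V rest, then lift the old lower roller out and lay it in the empty V rest on the wooden rack. Lower the spare roller into the bottom of the stand's slots with its coupling disc on the same side as the old one's, put the upper roller back on top of it and seat the pressure bar fully down across both cheeks as it was. Lower the parts into place, do not drop them, and do not disturb the grease tin.

Things in the scene. Friction and masses are not known exactly. Their poses are not given: they have to be found in the camera images.
- stand: Blue fixed stand, 118 mm high. Two cheeks 12 mm thick at y = -52, +52 mm, 76 mm wide (x). Each has an upward-open slot at x = 0, 24 mm wide, mouth flared to 42, bottom 40 mm up. Seated: lower roller's axis 48 mm up, upper's 94 (on the lower), bar's handle 162. Coupling disc belongs at +y; a stop plate at y = -80 blocks it at the other end. Origin: underside, mid cheeks; y along rollers, z up.
- bar_grip (a point): Steel pressure bar across both cheeks, over the rollers: 138 mm long (y), feet 76 mm wide, 0.6 kg. Point: centre of its handle, a 12 x 12 mm bar 74 mm long (y), 26 mm free below, 58 mm above the underside, on which it stands by itself. Tongues 16 mm wide hang in the slots, end lips outside the cheeks (7 mm play along y), 14 mm below the cheek tops. z up.
- upper_c (a point): Upper roller, in the stand under the bar: smooth grey plastic barrel, diameter 40 mm, 76 mm long. Steel shaft 16 mm thick, 140 mm overall, alike at both ends, no disc; 0.33 kg. 8 mm end play between the cheeks. Point: centre of the barrel, on the axis. y along the axis (x and z may be turned about it).
- old_c (a point): Old lower roller, at the bottom of the stand: black plastic barrel, diameter 52 mm, 76 mm long, three wide grooves. Steel shaft 16 mm thick, y = -70 to 98 mm, ending at +y in a coupling disc, diameter 36 mm, 10 mm thick; 0.45 kg. Point: centre of the barrel, on the axis. y along the axis towards the disc (x and z may be turned about it).
- spare_c (a point): Spare lower roller, lying in rest_a on the wooden rack: black plastic barrel, diameter 52 mm, 76 mm long, eight fine grooves. Shaft and coupling disc (at +y) as on the old roller; 0.45 kg. 8 mm end play between the cheeks. Point: centre of the barrel, on the axis. y along the axis towards the disc (x and z may be turned about it).
- rest_a: Wooden V rest on the wooden rack, holding the spare roller at the start; a roller lying in it has its axis 40 mm above the origin. Strip 44 x 132 mm (along y) with two 12 mm thick supports at y = -58 and 58 mm, 90 degree Vs open upward, 40 mm wide at the mouth, 49 mm high; the bare shaft lies in them, the barrel between with 14 mm end play. Fixed. Origin: underside, centre.
- rest_b: Empty wooden V rest on the wooden rack, for the old roller; a roller lying in it has its axis 40 mm above the origin. Strip 44 x 132 mm (along y) with two 12 mm thick supports at y = -58 and 58 mm, 90 degree Vs open upward, 40 mm wide at the mouth, 49 mm high; the bare shaft lies in them, the barrel between with 14 mm end play. Fixed. Origin: underside, centre.
- rest_c: Empty wooden V rest in the metal tray, for the upper roller meanwhile; a roller lying in it has its axis 40 mm above the origin. Strip 44 x 132 mm (along y) with two 12 mm thick supports at y = -58 and 58 mm, 90 degree Vs open upward, 40 mm wide at the mouth, 49 mm high; the bare shaft lies in them, the barrel between with 14 mm end play. Fixed. Origin: underside, centre.
- tray: Shallow fixed metal tray, 250 mm (x) by 180 mm (y), rim 12 mm high, floor 4 mm thick. Its -x half carries rest_c; its +x half, about x = 62 mm, is open for the pressure bar, laid parallel to the rest (along y). With the bar on the floor its handle's centre is 62 mm above the origin. Origin: centre of the underside; z up.
- tin: Bystander: round steel grease tin with lid, 76 mm in diameter, 46 mm high, on the bench between robot and stand. Origin: centre of its underside.
There are look-alikes about, which are no part of the job. Leave any blue look-alike of the part that bears spare_c alone.

How it is judged:
By the outcome, as a careful person would: the job done as asked, in the order asked, and still so for the second after the job is handed in, with the robot touching nothing.
It also fails if it takes over 138 s, if anything falls off the work surface, if the arm or the gripper's body presses on something with over 40 N, if the wrist force passes 120 N, or if a joint passes its speed limit or range.

## Working session

There is one attempt and no reset: what is moved stays moved. The work goes in short steps, each a Python script; the robot and the scene stay as the last script left them, time stands still between calls to the robot, and variables do not carry over. Pictures are saved under pics/ and viewed, and the job is handed in when it is done.

```bash
ls; mkdir -p pics
python3 - <<'E'
from workcell import bot
import cv2,numpy as np
for n in ("scene","top","wrist"):
    im=bot.grab_frame(n); cv2.imwrite(f"pics/{n}0.png",im)
    print(n,bot.camera_model(n))
print(bot.get_clock(),bot.get_position(),bot.get_eef_rot(),bot.hold_point_z,bot.get_force())
E
```

```text
pics
scene {'camera_matrix': array([[484.76213232,   0.        , 262.92156851],
       [  0.        , 484.76213232, 187.50547113],
       [  0.        ,   0.        ,   1.        ]]), 'rvec': array([ 1.78560146,  1.81119052, -0.70186821]), 'tvec': array([-0.09937129, -0.23497988,  1.6992707 ])}
top {'camera_matrix': array([[352.86992274,   0.        , 254.3865412 ],
       [  0.        , 352.86992274, 195.00504275],
       [  0.        ,   0.        ,   1.        ]]), 'rvec': array([ 2.1627787 , -2.13054429,  0.17752009]), 'tvec': array([0.07824242, 0.45028304, 1.27442256])}
wrist {'camera_matrix': array([[274.68581455,   0.        , 253.27086874],
       [  0.        , 274.68581455, 193.57164377],
       [  0.        ,   0.        ,   1.        ]]), 'tool_from_camera': array([[ 1.23996400e-03, -2.76967172e-01,  9.60878581e-01,
        -1.62535862e-01],
       [ 9.99999023e-01, -2.76779629e-04, -1.37022688e-03,
         6.66626856e-04],
       [ 6.45459481e-04,  9.60879342e-01,  2.76966558e-01,
        -7.49293408e-02],
       [ 0.00000000e+00,  0.00000000e+00,  0.00000000e+00,
         1.00000000e+00]])}
0.15 [0.2448091  0.57459589 0.22173058] [ 1.63711929  1.56917386 -1.90737142] 0.0187 [-0.50177786 -0.29539957  0.26951354]
```

View pics/scene0.png

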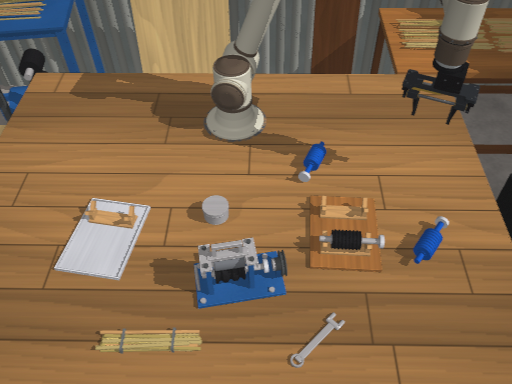

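View pics/top0.png

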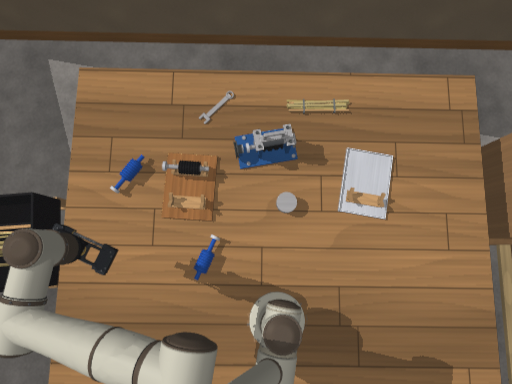

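View pics/wrist0.png

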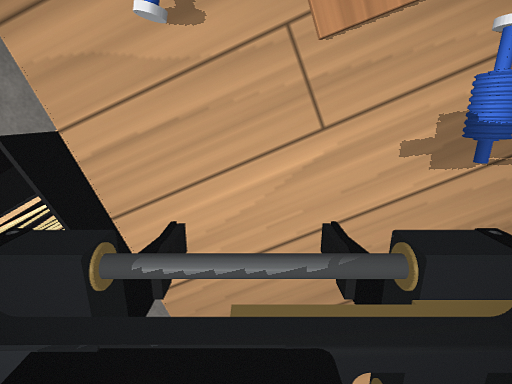

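Run:
```python
import cv2
s=cv2.imread("pics/scene0.png");t=cv2.imread("pics/top0.png")
cv2.imwrite("pics/c1.png",cv2.resize(s[185:315,180:310],None,fx=4.6,fy=4.6,interpolation=cv2.INTER_CUBIC))
cv2.imwrite("pics/c2.png",cv2.resize(t[110:235,150:310],None,fx=4.8,fy=4.8,interpolation=cv2.INTER_CUBIC))
cv2.imwrite("pics/c3.png",cv2.resize(s[185:285,300:400],None,fx=5,fy=5,interpolation=cv2.INTER_CUBIC))
```

```text
(no output)
```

View pics/c1.png

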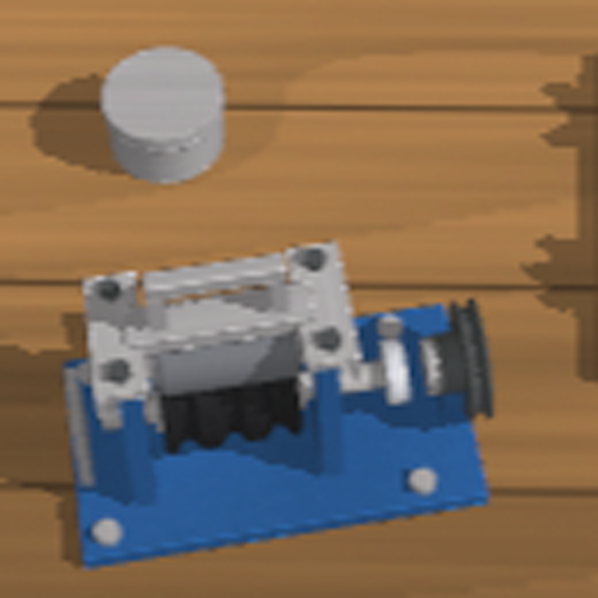

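View pics/c2.png

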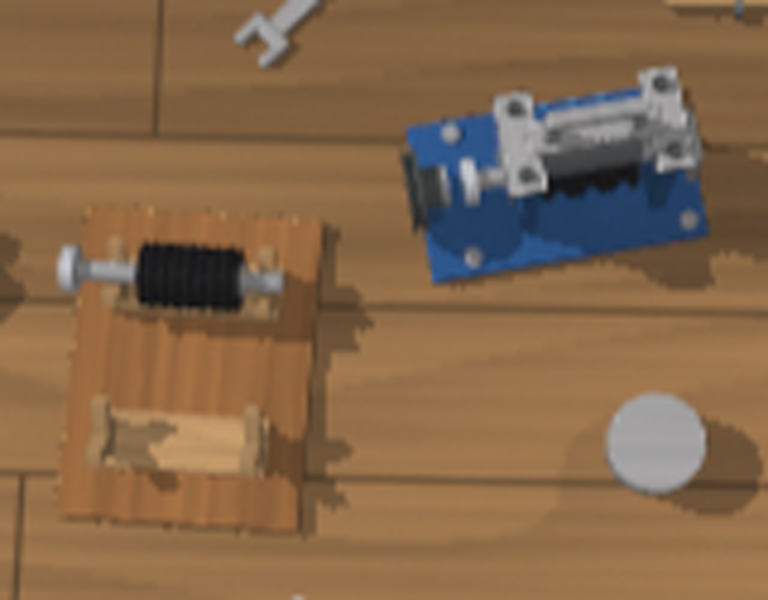

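View pics/c3.png

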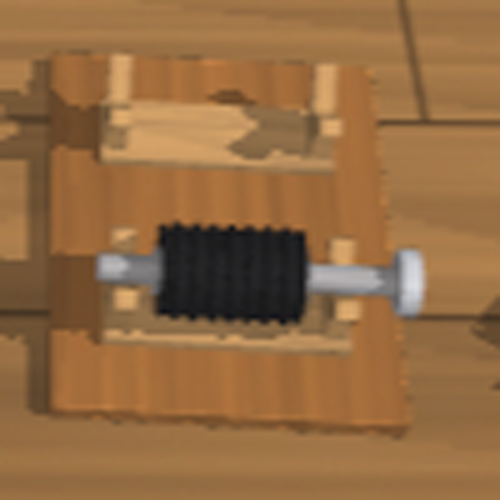

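```bash
cat > h.py <<'E'
import cv2,numpy as np,time
from workcell import bot
from scipy.spatial.transform import Rotation as R
def rpy(o): return R.from_euler('xyz',o).as_matrix()
def camT(name,pos=None,rot=None):
    m=bot.camera_model(name);K=m["camera_matrix"]
    if name=="wrist":
        T=np.eye(4);T[:3,:3]=rpy(rot);T[:3,3]=pos
        W=T@m["tool_from_camera"]
    else:
        W=np.eye(4);Rc=cv2.Rodrigues(m["rvec"])[0];W[:3,:3]=Rc.T;W[:3,3]=-Rc.T@m["tvec"]
    return K,W
def onplane(K,W,px,z):
    px=np.atleast_2d(np.asarray(px,float));d=np.c_[(px-K[:2,2])/[K[0,0],K[1,1]],np.ones(len(px))]@W[:3,:3].T
    return W[:3,3]+d*((z-W[2,3])/d[:,2])[:,None]
def proj(K,W,P):
    P=np.atleast_2d(P);c=(P-W[:3,3])@W[:3,:3];return c[:,:2]/c[:,2:]*[K[0,0],K[1,1]]+K[:2,2]
def snap(tag):
    p,r=bot.get_position(),bot.get_eef_rot();im=bot.grab_frame("wrist");cv2.imwrite(f"pics/{tag}.png",im)
    np.savez(f"pics/{tag}.npz",p=p,r=r);return im
def load(tag):
    d=np.load(f"pics/{tag}.npz");return camT("wrist",d['p'],d['r'])
def down(yaw): return [0,np.pi/2,yaw]   # tool y at world yaw+90deg
E
python3 - <<'E'
from h import *
K,W=camT("top")
for n,p,z in [("stand bar",(268,139),.15),("disc",(240,147),.05),("spare",(189,168),.06),("restb",(187,203),.03),("tray",(367,183),0),("restc",(367,198),.03),("tin",(287,202),.046)]:
    print(n,onplane(K,W,p,z)[0].round(3))
for y in (0,np.pi/2,-np.pi/2,np.pi/2+.17,-np.pi/2+.17): print(y,bot.ik([.6,.05,.3],down(y)))
E
```

```text
stand bar [0.628 0.042 0.15 ]
disc [0.627 0.142 0.05 ]
spare [0.541 0.327 0.06 ]
restb [0.416 0.334 0.03 ]
tray [ 0.508 -0.347  0.   ]
restc [ 0.445 -0.335  0.03 ]
tin [ 0.423 -0.035  0.046]
0 [ 0.35177386  0.30400024  0.08136066  0.         -1.34815675 -1.92257019]
1.5707963267948966 [ 0.35177386  0.30400024  0.08136066  0.         -1.34815675 -0.35177386]
-1.5707963267948966 [ 0.35177386  0.30400024  0.08136066  0.         -1.34815675  2.78981879]
1.7407963267948965 [ 0.35177386  0.30400024  0.08136066  0.         -1.34815675 -0.18177386]
-1.4007963267948966 [ 0.35177386  0.30400024  0.08136066  0.         -1.34815675  2.95981879]
```

Run:
```python
from h import *
o=down(np.pi/2+.15)
bot.movep([.48,.40,.36],down(np.pi/2));print(bot.get_clock());snap("w1");
bot.movep([.50,-.27,.36],down(np.pi/2-.1));print(bot.get_clock());snap("w3")
bot.movep([.61,.12,.33],o);print(bot.get_clock());snap("w2")
```

```text
1.375
3.8083
5.3667
```

View pics/w1.png

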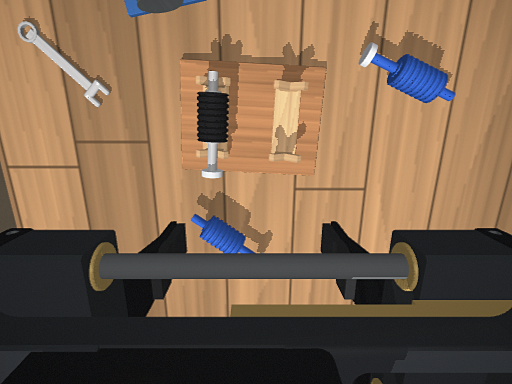

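View pics/w2.png

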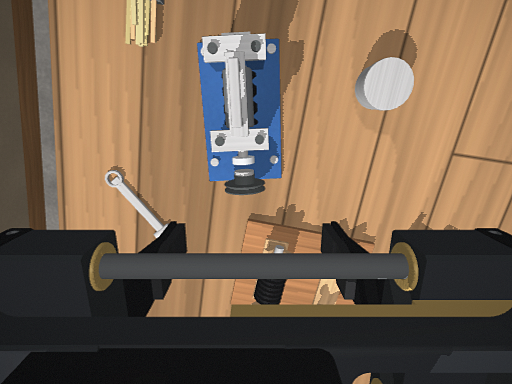

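View pics/w3.png

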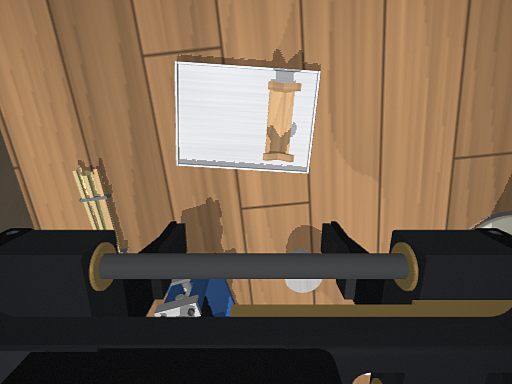

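Run:
```python
import cv2
for t,(x0,y0,x1,y1),f in [("w1",(170,45,340,185),4.2),("w2",(180,20,300,200),3.3),("w3",(165,45,330,180),4.5)]:
    s=cv2.imread(f"pics/{t}.png")[y0:y1,x0:x1]
    cv2.imwrite(f"pics/{t}z.png",cv2.resize(s,None,fx=f,fy=f,interpolation=cv2.INTER_CUBIC))
```

```text
(no output)
```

View pics/w1z.png

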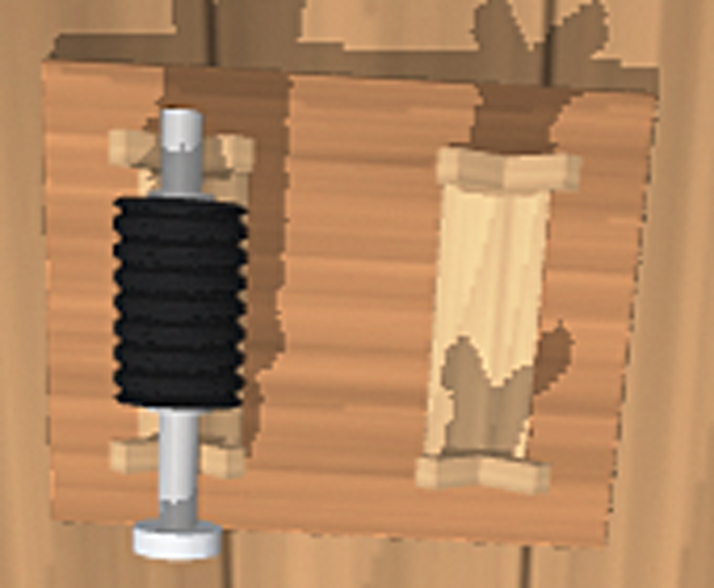

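View pics/w2z.png

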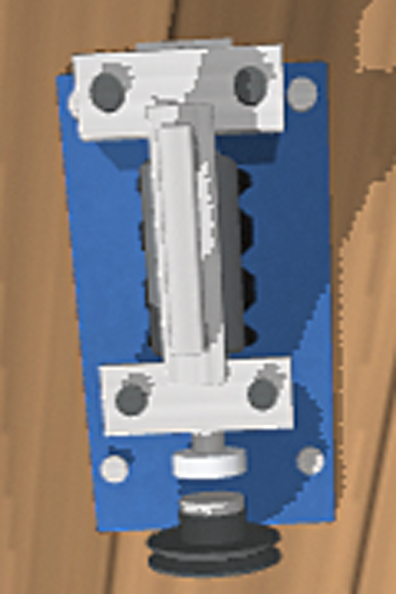

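View pics/w3z.png

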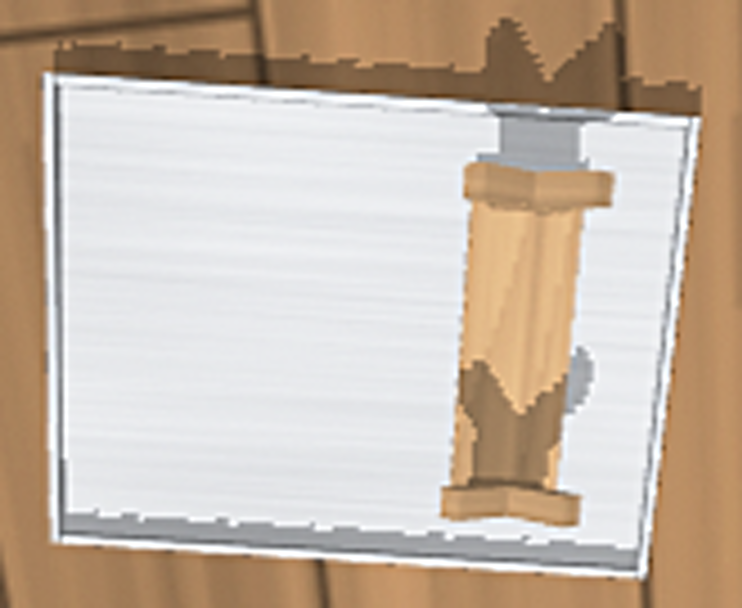

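Run:
```python
from h import *
def z(t,pts,x0,y0,f,h): 
    K,W=load(t);return onplane(K,W,(np.array(pts,float)+.5)/f-.5+[x0,y0],h)
def yawof(a,b): d=b-a;return np.degrees(np.arctan2(-d[0],d[1]))
h=z("w2",[(160,125),(190,122),(170,353),(203,350)],180,20,3.3,.168)
print("handle",h.mean(0).round(4),"len",np.linalg.norm(h[2:].mean(0)-h[:2].mean(0)),"w",np.linalg.norm(h[0]-h[1]),np.linalg.norm(h[2]-h[3]),yawof(h[:2].mean(0),h[2:].mean(0)))
f=z("w2",[(77,57),(281,45),(78,138),(284,130),(98,367),(289,357),(104,438),(293,427)],180,20,3.3,.118)
print("feet",f.round(4)[:,:2].tolist(), f[[0,1,6,7]].mean(0), yawof(f[0],f[6]),yawof(f[1],f[7]))
b=z("w2",[(60,75),(328,65),(333,522),(98,530)],180,20,3.3,.01)
print("base",b.round(4)[:,:2].tolist(),yawof(b[0],b[3]),yawof(b[1],b[2]))
for hh in (.0,.02,.012):
  r=z("w1",[(42,62),(657,92),(605,545),(52,520)],170,45,4.2,hh)
  print("rack",hh,r.round(4)[:,:2].tolist(),np.linalg.norm(r[0]-r[1]),np.linalg.norm(r[1]-r[2]),yawof(r[0],r[3]),yawof(r[1],r[2]))
# support top edges rest_b: far(-y) support, near(+y): top corners at 49 above rack
for rk in (.01,.02,.03):
  r=z("w1",[(440,148),(580,155),(418,457),(548,460)],170,45,4.2,rk+.049)
  print("rb",rk,r.round(4)[:,:2].tolist(),np.linalg.norm(r[2:].mean(0)-r[:2].mean(0)),np.linalg.norm(r[0]-r[1]),np.linalg.norm(r[2]-r[3]))
  s=z("w1",[(115,198),(245,198),(115,408),(245,408)],170,45,4.2,rk+.04)
  print("sp",rk,s.mean(0).round(4),np.linalg.norm(s[2:].mean(0)-s[:2].mean(0)),np.linalg.norm(s[1]-s[0]),np.linalg.norm(s[2]-s[3]),yawof(s[:2].mean(0),s[2:].mean(0)))
t=z("w3",[(43,73),(700,117),(645,578),(52,543)],165,45,4.5,.012)
print("tray",t.round(4)[:,:2].tolist(),t.mean(0).round(4),np.linalg.norm(t[0]-t[1]),np.linalg.norm(t[1]-t[2]),yawof(t[0],t[3]),yawof(t[1],t[2]))
r=z("w3",[(465,163),(613,172),(442,485),(580,493)],165,45,4.5,.053)
print("rc",r.round(4)[:,:2].tolist(),r.mean(0).round(4),np.linalg.norm(r[2:].mean(0)-r[:2].mean(0)))
```

```text
handle [0.6444 0.0242 0.168 ] len 0.07234303328630075 w 0.00984632646198794 0.011558289401762695 10.466785975002098
feet [[0.6944, -0.0367], [0.6205, -0.0518], [0.6914, -0.0095], [0.6148, -0.0237], [0.6751, 0.0735], [0.5995, 0.0582], [0.6697, 0.1016], [0.5933, 0.0857]] [0.6444718  0.02469355 0.118     ] 10.118289289164288 11.169593466940082
base [[0.723, -0.0511], [0.597, -0.0742], [0.5556, 0.1453], [0.6819, 0.1687]] 10.604468398974578 10.673631072190354
rack 0.0 [[0.6055, 0.2332], [0.3509, 0.2443], [0.3607, 0.4363], [0.6149, 0.4247]] 0.25478225543283817 0.19221758360118962 -2.8306407540562812 -2.9141326034286776
rack 0.02 [[0.6006, 0.2367], [0.3558, 0.2474], [0.3652, 0.432], [0.6097, 0.4209]] 0.24501421927116404 0.18484819948008477 -2.830640754056275 -2.914132603428657
rack 0.012 [[0.6025, 0.2353], [0.3539, 0.2461], [0.3634, 0.4337], [0.6118, 0.4224]] 0.2489214337358337 0.1877959531285267 -2.830640754056285 -2.914132603428683
rb 0.01 [[0.4449, 0.2727], [0.3925, 0.275], [0.4512, 0.3877], [0.399, 0.3889]] 0.1146499609580495 0.05241425283341919 0.05215215796540595
sp 0.01 [0.5454 0.329
[... 198 characters left out ...]
7648538714 0.05102494650928519
sp 0.02 [0.544  0.3293 0.06  ] 0.07803908896684976 0.048892951998459465 0.051322583278975285 -2.306974942189802
rb 0.03 [[0.4464, 0.2749], [0.3963, 0.2772], [0.4524, 0.385], [0.4025, 0.3861]] 0.10969389568759877 0.050148500137355126 0.0498977350531645
sp 0.03 [0.5426 0.3292 0.07  ] 0.07634870643228708 0.04783389565611142 0.05021089938373822 -2.306974942189831
tray [[0.6168, -0.4446], [0.3707, -0.4047], [0.3995, -0.2279], [0.6451, -0.2674]] [ 0.508  -0.3362  0.012 ] 0.24930512606132607 0.17913666026872682 -9.07356673573616 -9.238129164998485
rc [[0.4636, -0.3931], [0.4117, -0.385], [0.4818, -0.2809], [0.43, -0.2726]] [ 0.4468 -0.3329  0.053 ] 0.11378785362298756
```

```bash
cat >> h.py <<'E'
TH=np.radians(10.6); OS=down(np.pi/2+TH); BAR=np.array([.6444,.0242])
TT=np.radians(-9.15); OT=down(np.pi/2+TT); TBAR=np.array([.5692,-.3461]); RC=np.array([.4475,-.3267])
def L(xy,z,o=None,v=.3,**k): return bot.servo_line([xy[0],xy[1],z],rot=o,vel=v,**k)
def st(*a): print(*a,"t=%.1f"%bot.get_clock(),np.round(bot.get_position(),4),"op %.3f"%bot.get_opening(),np.round(bot.get_force(),1))
E
python3 - <<'E'
from h import *
bot.gripper_to(.6)
L(BAR,.22,OS); st("above")
L(BAR,.1433,v=.12); st("at")
bot.gripper_to(0,50); st("gripped")
L(BAR,.18,v=.08); st("lift"); L(BAR,.28,v=.25);st("up"); snap("g1")
E
```

```text
above t=6.9 [0.6452 0.0244 0.2212] op 0.604 [-0.2  0.8  1. ]
at t=7.7 [0.6452 0.0247 0.1446] op 0.599 [0.  0.6 0.6]
gripped t=8.5 [0.6448 0.0243 0.1434] op 0.129 [ 1.7 -0.3 -0.9]
lift t=9.1 [0.6438 0.0243 0.1795] op 0.132 [-0.6  0.3 -5.3]
up t=9.7 [0.6432 0.0245 0.278 ] op 0.130 [-0.7  0.3 -5.9]
```

View pics/g1.png

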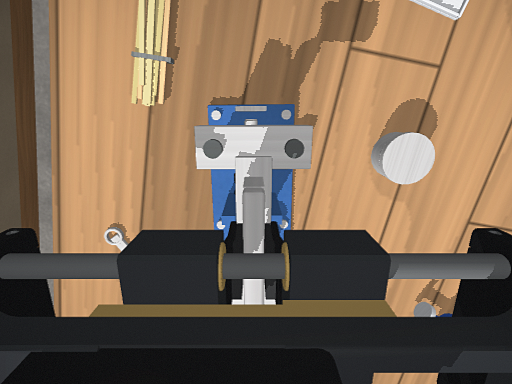

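Run:
```python
from h import *
L(TBAR,.22,OT,v=.35); st("over")
L(TBAR,.07,v=.2); st()
print(L(TBAR,.040,v=.04,stop_force=4)); st("down")
bot.hold(.2)
bot.gripper_to(.45); st("open")
L(TBAR,.16,v=.25); snap("g2"); st()
```

```text
over t=10.9 [ 0.5695 -0.345   0.2199] op 0.130 [-0.3  0.6 -4.6]
t=11.8 [ 0.5708 -0.3462  0.0718] op 0.133 [-1.1 -0.6 -4.9]
True
down t=12.5 [ 0.5687 -0.3459  0.0434] op 0.134 [-1.5  0.9  4.6]
open t=13.5 [ 0.5668 -0.3449  0.041 ] op 0.450 [-0.7  0.2 -0. ]
t=14.1 [ 0.5684 -0.3456  0.1591] op 0.449 [-0.3  0.1  0.2]
```

View pics/g2.png

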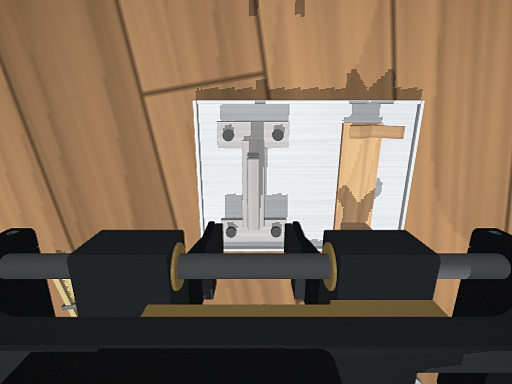

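Run:
```python
from h import *
ys=np.array([-np.sin(TH),np.cos(TH)])
L(BAR,.30,OS,v=.4)
L(BAR+.075*ys,.25,OS,v=.3);bot.hold(.15);im=snap("s1"); st()
print(bot.get_eef_rot())
cv2.imwrite("pics/s1z.png",cv2.resize(im[0:230,150:350],None,fx=2.6,fy=2.6,interpolation=cv2.INTER_CUBIC))
```

```text
t=15.9 [0.6311 0.0965 0.2509] op 0.449 [-0.   0.   0.3]
[-1.55974002  1.56921198  0.19393903]
```

View pics/s1z.png

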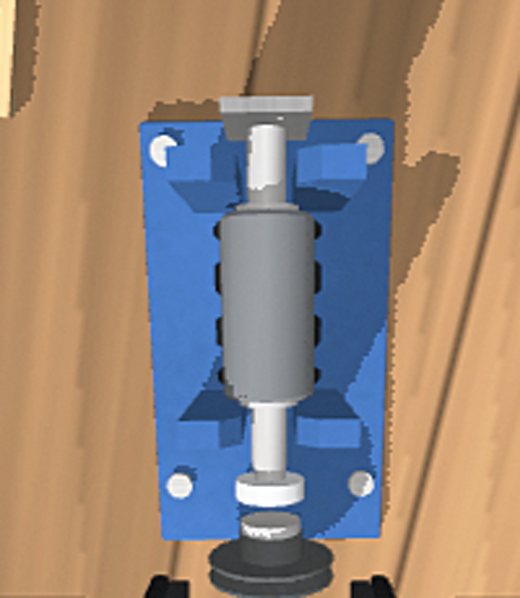

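Run:
```python
from h import *
K,W=load("s1")
def q(p,h):
    P=onplane(K,W,(np.array(p,float)+.5)/2.6-.5+[150,0],h);d=P[:,:2]-BAR
    return np.c_[d@[np.cos(TH),np.sin(TH)],d@[-np.sin(TH),np.cos(TH)]].round(4).tolist()
print("cheek -y outer top, slot edges",q([(168,146),(368,149)],.118))
print("-y inner top edge",q([(170,182),(365,184)],.118))
print("cheek +y inner/outer",q([(190,418),(350,416),(187,447),(360,446)],.118))
print("upper ends",q([(267,208),(267,405)],.112))
print("upper sides",q([(223,300),(313,300)],.094))
print("disc side",q([(236,490),(303,490)],.048),"disc y",q([(270,474),(270,505)],.064))
print("base",q([(140,124),(393,120),(380,538),(163,540)],.01))
print("shaft",q([(248,160),(284,160),(253,440),(284,440)],.094))
```

```text
cheek -y outer top, slot edges [[0.0372, -0.0574], [-0.038, -0.0561]]
-y inner top edge [[0.037, -0.0449], [-0.0373, -0.044]]
cheek +y inner/outer [[0.0324, 0.0455], [-0.0341, 0.0449], [0.0341, 0.0578], [-0.0387, 0.0576]]
upper ends [[0.0001, -0.0363], [0.0004, 0.0411]]
upper sides [[0.0192, -0.0016], [-0.0195, -0.0015]]
disc side [[0.0173, 0.0953], [-0.0182, 0.0954]] disc y [[-0.0008, 0.0827], [-0.0007, 0.099]]
base [[0.0651, -0.0877], [-0.0638, -0.0892], [-0.0662, 0.1353], [0.0632, 0.1362]]
shaft [[0.0079, -0.0565], [-0.0068, -0.0565], [0.0069, 0.0595], [-0.0072, 0.0596]]
```

```bash
cat >> h.py <<'E'
XS=np.array([np.cos(TH),np.sin(TH)]);YS=np.array([-np.sin(TH),np.cos(TH)])
E
python3 - <<'E'
from h import *
P=BAR+.002*YS
bot.gripper_to(.78)
L(P,.17,OS); L(P,.0753,v=.12); bot.hold(.1);st("at")
bot.gripper_to(0,40); st("grip")
L(P,.12,v=.1); st("lift"); L(P,.26,v=.3)
L(RC,.22,OT,v=.35); bot.hold(.1);st("over"); snap("g3")
E
```

```text
at t=18.3 [0.6448 0.0264 0.0766] op 0.784 [-0.1  0.1  0.2]
grip t=18.9 [0.6441 0.0262 0.0754] op 0.446 [0.3 0.6 0.8]
lift t=19.5 [0.6433 0.0262 0.1193] op 0.450 [-1.3 -0.1 -3.1]
over t=21.5 [ 0.4483 -0.3256  0.22  ] op 0.453 [-0.6  0.5 -2.8]
```

View pics/g3.png

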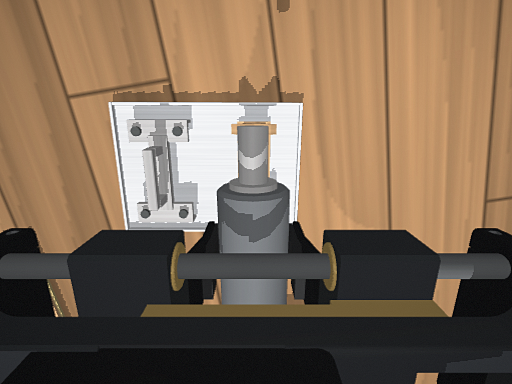

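Run:
```python
from h import *
L(RC,.06,v=.25); print(L(RC,.0215,v=.04,stop_force=3)); st("down"); bot.hold(.2); st()
bot.gripper_to(.75); st("open")
L(RC,.10,v=.2); L(RC,.2,v=.35); snap("g4"); st()
```

```text
True
down t=23.2 [ 0.4479 -0.3268  0.0258] op 0.447 [ 1.7 -1.4  0.3]
t=23.4 [ 0.4479 -0.3268  0.0258] op 0.447 [ 4.4 -0.9  0.2]
open t=24.1 [ 0.4459 -0.3259  0.025 ] op 0.747 [-0.5 -0.1  0.4]
t=25.1 [ 0.4466 -0.3261  0.1986] op 0.746 [ 0.2  0.8 -0.4]
```

View pics/g4.png

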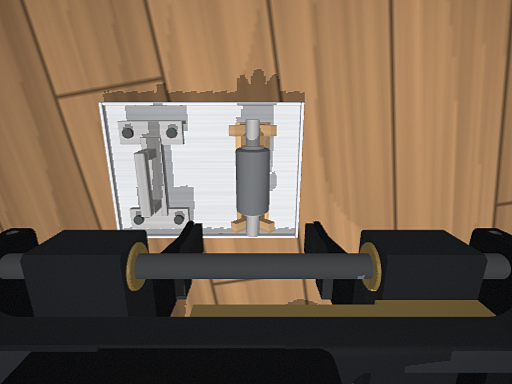

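Run:
```python
from h import *
P=BAR+.0003*YS
bot.gripper_to(.80)
L(RC,.28,v=.35)
L(P,.28,OS,v=.4); L(P,.14,v=.3); bot.hold(.15); st("pre"); print(bot.get_eef_rot())
print(L(P,.0333,v=.1,stop_force=8)); bot.hold(.1);st("at")
bot.gripper_to(0,45); st("grip")
L(P,.07,v=.08); st("lift"); L(P,.13,v=.12);L(P,.26,v=.35); bot.hold(.1);st("up");snap("g5")
```

```text
pre t=27.8 [0.646  0.0243 0.1432] op 0.800 [-1.4  0.4 -0.1]
[-1.57598566  1.56493221  0.17950879]
False
at t=29.1 [0.6449 0.0246 0.0342] op 0.798 [0.  1.2 0.3]
grip t=29.6 [0.6448 0.0246 0.0336] op 0.589 [1.  0.2 0.9]
lift t=30.2 [0.6439 0.0245 0.07  ] op 0.589 [-0.9  0.3 -5.8]
up t=31.5 [0.6426 0.0244 0.2565] op 0.587 [-0.6  0.2 -5.7]
```

View pics/g5.png

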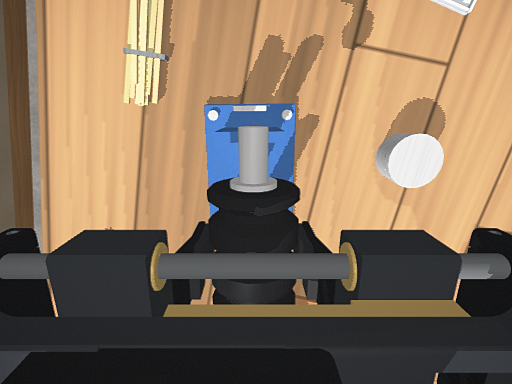

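Run:
```python
from h import *
RB=np.array([.4226,.336]);TR=np.radians(-2.9)
L(RB,.22,down(np.pi/2+TR),v=.35); bot.hold(.1);st("over"); im=snap("g6")
cv2.imwrite("pics/g6z.png",cv2.resize(im[80:240,150:400],None,fx=3,fy=3,interpolation=cv2.INTER_CUBIC))
```

```text
over t=32.9 [0.4233 0.3349 0.22  ] op 0.589 [ 0.1  0.2 -5.3]
```

View pics/g6z.png

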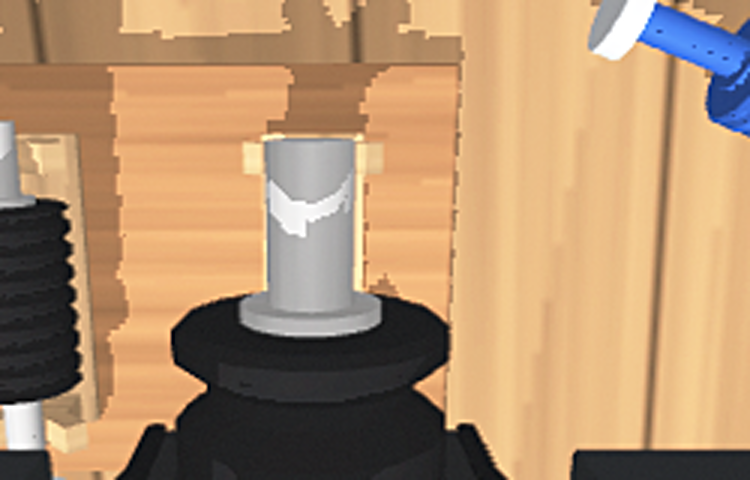

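Run:
```python
from h import *
a=load("w1");b=load("g6")
def u(p,x0,y0,f): return (np.array(p,float)+.5)/f-.5+[x0,y0]
def Pm(c): K,W=c; return K@np.linalg.inv(W)[:3]
for n,p,q in [("rackcorner",(657,92),(462,62)),("sup L",(440,148),(243,142)),("sup R",(580,155),(382,142))]:
    X=cv2.triangulatePoints(Pm(a),Pm(b),u(p,170,45,4.2),u(q,150,80,3));print(n,(X[:3]/X[3]).ravel().round(4))
for h in (.055,.061,.067): print(h,onplane(*b,[u((243,142),150,80,3),u((382,142),150,80,3)],h).round(4).tolist())
```

```text
rackcorner [0.3519 0.2449 0.0051]
sup L [0.4448 0.2719 0.0563]
sup R [0.3916 0.2745 0.0555]
0.055 [[0.4451, 0.2718, 0.055], [0.3915, 0.2746, 0.055]]
0.061 [[0.4446, 0.2716, 0.061], [0.392, 0.2744, 0.061]]
0.067 [[0.4442, 0.2713, 0.067], [0.3925, 0.2741, 0.067]]
```

Run:
```python
from h import *
RB=np.array([.4215,.3365])
L(RB,.22,v=.2);L(RB,.075,v=.25);bot.hold(.1);st()
print(L(RB,.026,v=.04,stop_force=3.5)); st("down");bot.hold(.2);st()
bot.gripper_to(.82);st("open");L(RB,.1,v=.2);L(RB,.2,v=.35);bot.hold(.1);im=snap("g7");st()
cv2.imwrite("pics/g7z.png",cv2.resize(im[40:240,130:400],None,fx=2.9,fy=2.9,interpolation=cv2.INTER_CUBIC))
```

```text
t=34.0 [0.4227 0.338  0.0771] op 0.590 [ 0.1  0.5 -4.8]
True
down t=34.9 [0.4222 0.3365 0.038 ] op 0.589 [ 4.  -0.6 -1.7]
t=35.1 [0.4222 0.3365 0.038 ] op 0.583 [ 5.1  0.7 -2.3]
open t=35.8 [0.4201 0.3348 0.0371] op 0.820 [-0.3 -0.7  0.1]
t=36.8 [0.4206 0.3354 0.1978] op 0.822 [-0.6  0.8 -0.3]
```

View pics/g7z.png

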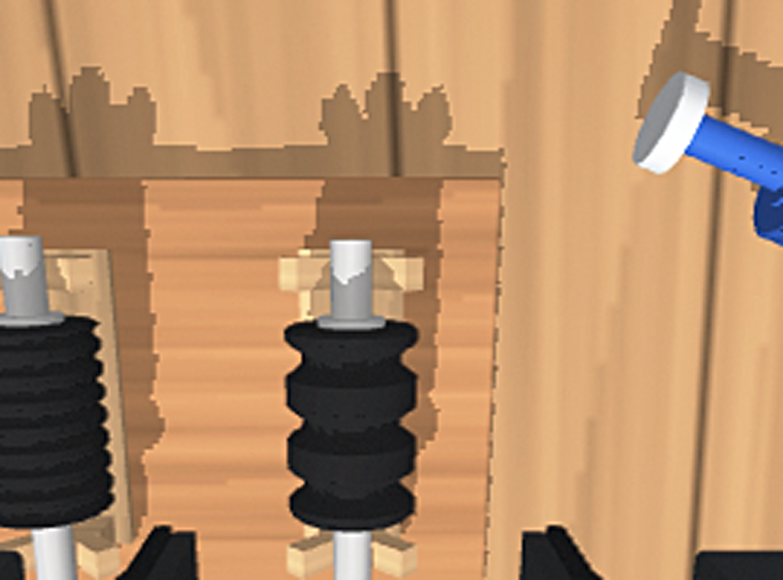

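Run:
```python
from h import *
TR=np.radians(-2.9)
bot.gripper_to(.82)
L([.549,.404],.22,down(np.pi/2+TR),v=.3);bot.hold(.2);im=snap("s2");st()
cv2.imwrite("pics/s2z.png",cv2.resize(im[0:235,150:360],None,fx=2.5,fy=2.5,interpolation=cv2.INTER_CUBIC))
```

```text
t=37.9 [0.5482 0.4037 0.2206] op 0.816 [1.3 0.8 0.5]
```

View pics/s2z.png

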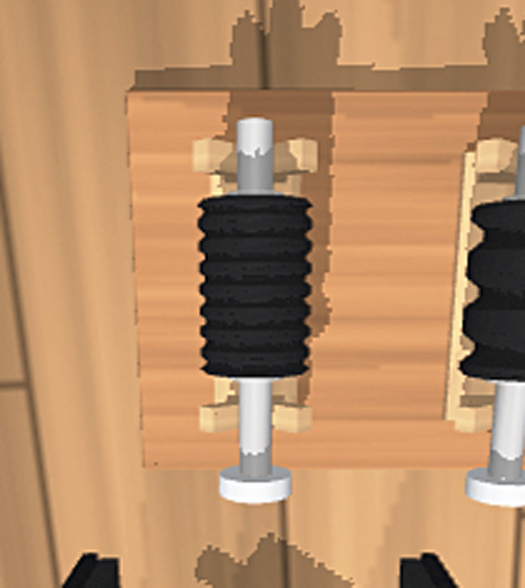

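Run:
```python
from h import *
K,W=load("s2")
def q(p,h): return onplane(K,W,(np.array(p,float)+.5)/2.5-.5+[150,0],h).round(4).tolist()
for zz in (.048,.0525):
  print("ends",q([(257,195),(257,379)],zz+.024),"sides",q([(200,285),(312,285)],zz))
  print("tip",q([(255,118)],zz+.008),"disc far face",q([(255,502)],zz+.018))
  print("axis", q([(254,150),(255.5,425)],zz))
```

```text
ends [[0.5422, 0.2909, 0.072], [0.5462, 0.3678, 0.072]] sides [[0.5708, 0.3258, 0.048], [0.5184, 0.3284, 0.048]]
tip [[0.5414, 0.2583, 0.056]] disc far face [[0.5502, 0.4278, 0.066]]
axis [[0.5425, 0.2694, 0.048], [0.5483, 0.3936, 0.048]]
ends [[0.5422, 0.2914, 0.0765], [0.5461, 0.3673, 0.0765]] sides [[0.5704, 0.3258, 0.0525], [0.5187, 0.3284, 0.0525]]
tip [[0.5415, 0.2593, 0.0605]] disc far face [[0.5501, 0.4264, 0.0705]]
axis [[0.5425, 0.2702, 0.0525], [0.5482, 0.3927, 0.0525]]
```

Run:
```python
from h import *
TR=np.radians(-2.75);P=np.array([.545,.3294])
L(P,.16,down(np.pi/2+TR),v=.25);bot.hold(.1);st("pre")
print(L(P,.0365,v=.12,stop_force=8));bot.hold(.15);st("at")
bot.gripper_to(0,45);st("grip");bot.hold(.1);st()
L(P,.09,v=.1);st("lift");L(P,.25,v=.3)
L(BAR,.27,OS,v=.35);bot.hold(.2);st("over");snap("g8")
```

```text
pre t=38.6 [0.5457 0.3307 0.1615] op 0.819 [-0.1  1.  -0. ]
False
at t=39.9 [0.5454 0.3298 0.0374] op 0.821 [0.1 0.8 0.2]
grip t=40.4 [0.5463 0.3296 0.037 ] op 0.589 [ 4.7 -1.5 -0.1]
t=40.5 [0.5463 0.3296 0.037 ] op 0.589 [ 4.8 -1.3  1. ]
lift t=41.2 [0.5439 0.3289 0.089 ] op 0.590 [ 0.5 -0.1 -4.9]
over t=43.1 [0.6441 0.0258 0.2699] op 0.588 [-0.3 -0.5 -4.1]
```

View pics/g8.png

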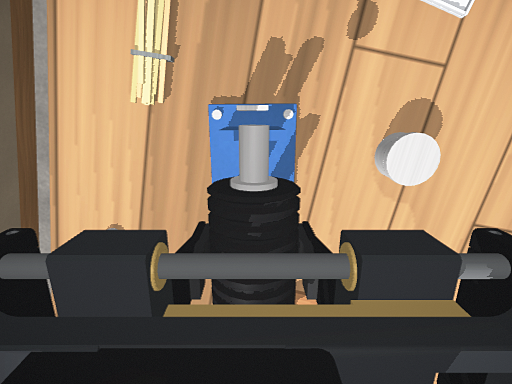

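Run:
```python
from h import *
L(BAR,.135,OS,v=.2);bot.hold(.3);st("pre")
print(L(BAR,.05,v=.06,stop_force=6));st()
```

```text
pre t=44.3 [0.6448 0.0243 0.1361] op 0.587 [ 0.5  0.1 -4.3]
False
t=45.9 [0.6448 0.0243 0.0505] op 0.588 [-0.2 -0.2 -3.6]
```

Run:
```python
from h import *
print(L(BAR,.027,v=.03,stop_force=4));st("down");bot.hold(.2);st()
```

```text
True
down t=46.5 [0.6442 0.0242 0.0328] op 0.587 [-1.1 -0.7  4.2]
t=46.7 [0.6442 0.0242 0.0328] op 0.587 [-1.   0.4  5.7]
```

Run:
```python
from h import *
bot.gripper_to(.80);st("open")
L(BAR,.14,v=.15);L(BAR+.075*YS,.25,v=.3);bot.hold(.1);im=snap("s3");st()
cv2.imwrite("pics/s3z.png",cv2.resize(im[0:230,150:350],None,fx=2.6,fy=2.6,interpolation=cv2.INTER_CUBIC))
```

```text
open t=47.3 [0.6424 0.0239 0.0308] op 0.796 [ 1.1  0.1 -1.2]
t=48.9 [0.6298 0.0972 0.2478] op 0.802 [ 0.2 -0.4 -0.2]
```

View pics/s3z.png

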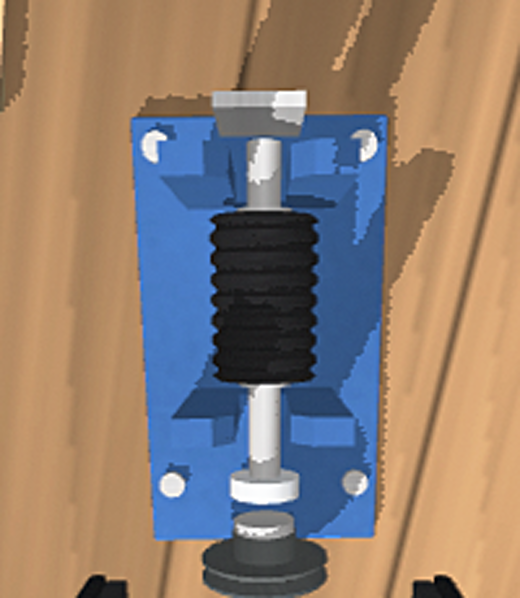

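Run:
```python
from h import *
L(BAR+.03*YS,.28,v=.3)
L(RC,.22,OT,v=.4);bot.gripper_to(.78);L(RC,.10,v=.25);bot.hold(.15);st("pre")
print(L(RC,.0255,v=.1,stop_force=8));bot.hold(.15);st("at")
bot.gripper_to(0,40);bot.hold(.1);st("grip")
L(RC,.07,v=.1);st("lift");L(RC,.26,v=.3)
L(BAR,.27,OS,v=.4);L(BAR,.17,v=.25);bot.hold(.3);snap("g9");st("over")
```

```text
pre t=51.6 [ 0.4489 -0.3273  0.1021] op 0.778 [0.3 0.2 0.1]
False
at t=52.6 [ 0.4481 -0.3269  0.0263] op 0.779 [ 0.2  0.3 -0.6]
grip t=53.3 [ 0.4482 -0.3269  0.0256] op 0.449 [ 1.8 -0.2 -1. ]
lift t=53.9 [ 0.4465 -0.3262  0.0693] op 0.448 [ 0.5  0.5 -3.5]
over t=56.8 [0.6449 0.0243 0.1713] op 0.451 [-0.2 -0.1 -3.8]
```

View pics/g9.png

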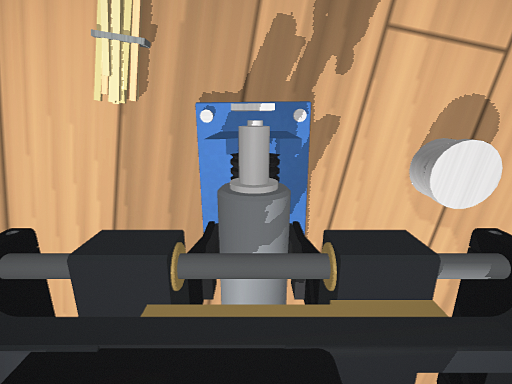

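Run:
```python
from h import *
print(L(BAR,.095,v=.08,stop_force=6));st()
print(L(BAR,.070,v=.03,stop_force=3));st("down");bot.hold(.2);st()
```

```text
False
t=57.8 [0.645  0.0243 0.0958] op 0.452 [-0.2  0.3 -3.5]
True
down t=58.5 [0.6447 0.0242 0.0755] op 0.448 [ 1.4 -0.2  4. ]
t=58.7 [0.6444 0.0242 0.0754] op 0.451 [-0.3  0.5  6. ]
```

Upper rests at the expected height (0.0755). Release, check, then fetch the bar.

Run:
```python
from h import *
bot.gripper_to(.78);st("open")
L(BAR,.16,v=.2);L(BAR+.075*YS,.25,v=.3);bot.hold(.1);im=snap("s4");st()
cv2.imwrite("pics/s4z.png",cv2.resize(im[0:230,150:350],None,fx=2.6,fy=2.6,interpolation=cv2.INTER_CUBIC))
L(BAR+.03*YS,.28,v=.3);L(TBAR,.20,OT,v=.4);bot.gripper_to(.5);bot.hold(.1);im=snap("g10");st()
```

```text
open t=59.5 [0.6426 0.024  0.0735] op 0.781 [-0.4 -0.7  0.9]
t=60.8 [0.6297 0.0972 0.2476] op 0.782 [-0.7 -0.2  0.6]
t=63.1 [ 0.5691 -0.3462  0.1999] op 0.503 [0.  0.4 0. ]
```

View pics/s4z.png

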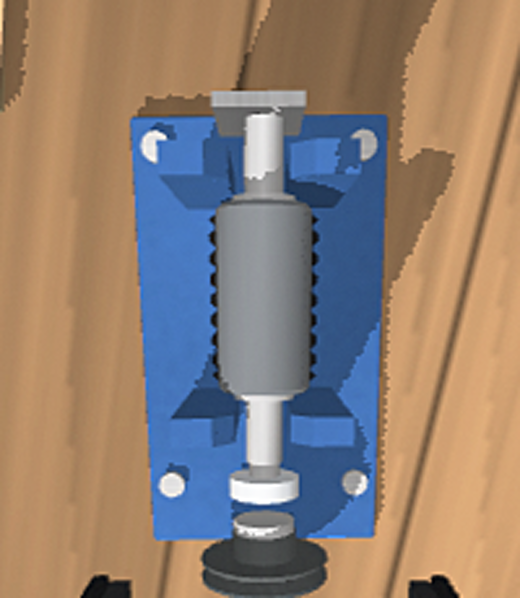

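View pics/g10.png

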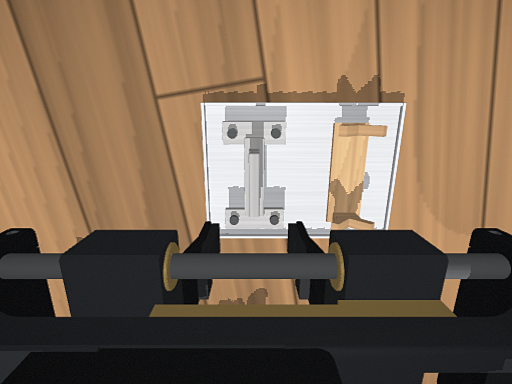

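Run:
```python
from h import *
L(TBAR,.09,v=.2);bot.hold(.1);print(L(TBAR,.0433,v=.1,stop_force=8));bot.hold(.15);st("at")
bot.gripper_to(0,50);bot.hold(.1);st("grip")
L(TBAR,.08,v=.08);st("lift");L(TBAR,.25,v=.3)
L(BAR,.27,OS,v=.35);L(BAR,.185,v=.2);bot.hold(.3);snap("g11");st("over")
```

```text
False
at t=64.7 [ 0.5699 -0.3464  0.0443] op 0.504 [ 0.4  0.1 -0. ]
grip t=65.5 [ 0.569  -0.3461  0.0433] op 0.133 [-0.9  0.4  0.8]
lift t=66.1 [ 0.5691 -0.3459  0.0802] op 0.133 [ 0.2 -0.2 -5.1]
over t=69.0 [0.6448 0.0243 0.1861] op 0.131 [ 0.6  0.7 -5.6]
```

View pics/g11.png

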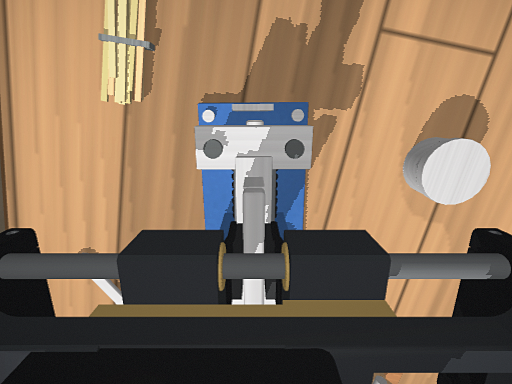

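Run:
```python
from h import *
print(L(BAR,.155,v=.06,stop_force=7));st()
print(L(BAR,.138,v=.03,stop_force=6));st("down");bot.hold(.2);st()
```

```text
False
t=69.6 [0.6446 0.0241 0.1549] op 0.131 [ 0.3  0.5 -4.4]
True
down t=70.1 [0.6446 0.0243 0.1432] op 0.130 [-0.8  0.   5.5]
t=70.3 [0.6446 0.0243 0.1432] op 0.133 [-0.6  0.7  5.1]
```

Seated at the original height (0.1432 against 0.1434). Release and check.

Run:
```python
from h import *
bot.gripper_to(.5);bot.hold(.1);st("open")
L(BAR,.25,v=.2);L(BAR+.075*YS,.30,v=.3);bot.hold(.1);im=snap("s5");st()
cv2.imwrite("pics/s5z.png",cv2.resize(im[0:230,150:350],None,fx=2.6,fy=2.6,interpolation=cv2.INTER_CUBIC))
bot.movep([.40,.50,.33],down(np.pi/2));st()
s=bot.grab_frame("scene");t=bot.grab_frame("top");cv2.imwrite("pics/scene1.png",s);cv2.imwrite("pics/top1.png",t)
cv2.imwrite("pics/c5.png",cv2.resize(s[185:315,180:400],None,fx=3.6,fy=3.6,interpolation=cv2.INTER_CUBIC))
```

```text
open t=71.2 [0.6427 0.0242 0.1405] op 0.496 [ 0.7 -0.1  1. ]
t=72.5 [0.6299 0.097  0.2978] op 0.500 [ 0.9 -0.5  0.2]
t=74.2 [0.4007 0.4993 0.33  ] op 0.497 [ 0.3  0.1 -0.3]
```

View pics/s5z.png

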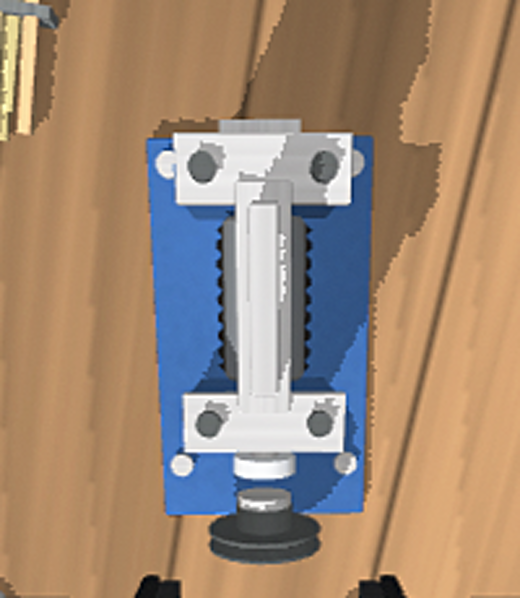

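View pics/c5.png

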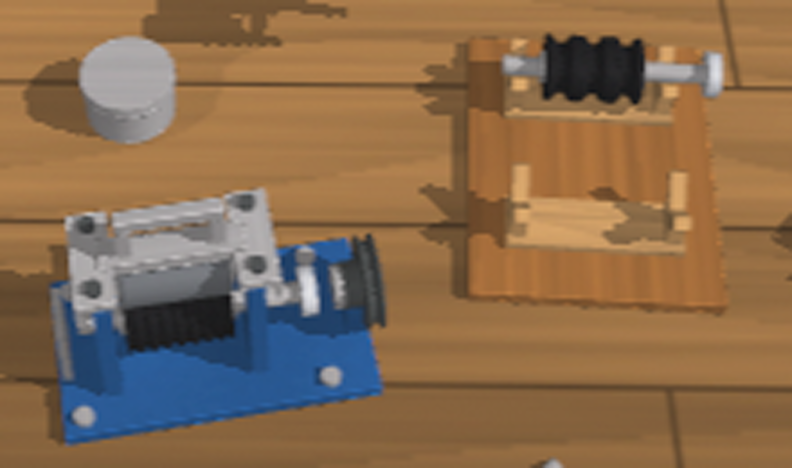

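View pics/top1.png

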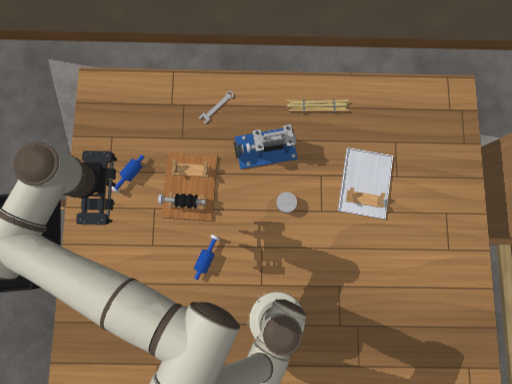

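```bash
python3 -c "
from h import *
bot.job_done();st()"
```

```text
the job is handed in; nothing more can be done
the job is handed in; nothing more can be done
```

The roller change is finished and handed in at about 74 s of the 138 s allowed. I followed the order you gave: bar to the tray, upper roller to rest_c, old roller to rest_b, then spare, upper roller and bar back into the stand.

**Last checks:**
- **Stand:** the spare is at the bottom of the slots with its coupling disc at +y, and the upper roller lies on top of it.
- **Heights:** the tool came to rest within 0.2 mm of its pick-up height for both the bar (0.1432 m against 0.1434 m) and the upper roller. The bar lies flat across both cheeks in the images.
- **Old roller:** it lies level in rest_b.
- **Bystanders:** the tin is at the same pixel in the overhead view, and both blue look-alike rollers appear unmoved.

**Disagreements:** my height estimates for the rack varied between about 5 and 13 mm, so I lowered onto it by force contact. The old roller touched one side of the V first, and may have settled a millimetre or so into rest_b on release.

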